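# Pack the last housing in the lidded case

### The job

Swing the lid of the blue case all the way open until it rests on its stop and stays there. Then take the loose aluminium flanged housing from the bench and set it down gently, without dropping it, standing upright on its flange on the rubber pad in the empty bay of the case. Leave the lid open and everything else where it is.

Things in the scene. Friction and masses are not known exactly. Their poses are not given: they have to be found in the camera images.
- case: Blue case fixed to the bench, 125 (x) by 250 (y) by 75 mm high, walls and floor 5 mm. Origin: centre of its underside; hinge on its +x side, front at -x. A full-height 5 mm wall at y = 0 makes two bays, each 115 (x) by 117 mm (y) inside, centred at y = +60 and -60 mm. Two black stop lugs behind the hinge reach 28 mm beyond the case and 110 mm above the bench.
- lid (a joint): Lid hinge angle: 0 shut, grows as the lid opens upward and back, 1.75 rad (100 degrees) on its stop. Stiff hinge: the lid stays where it is left. It starts shut or slightly ajar.
- lid_grip (a point): Middle of the lid's steel grip bar: round, 10 mm thick, 120 mm long, parallel to the hinge, standing out in the lid's plane 42 mm beyond the lid's front edge (37 mm clear gap between bar and lid; the loop's side bars are 60 mm either side). 167 mm from the hinge; 80 mm above the bench when shut. Axes turn with the lid, y along the bar.
- lid_hinge (a point): Middle of the hinge line of the lid, on the case's back rim, 75 mm above the bench. The lid is a flat blue panel 125 by 250 mm, 8 mm thick; axes turn with the lid: -x points from the hinge to the grip bar, y along the hinge (same as the case's y).
- housing: The loose aluminium flanged housing on the bench: round flange 76 mm across and 8 mm thick, with a round barrel 44 mm across standing on it, 60 mm high in all, about 0.3 kg. Origin: centre of the flange's underside, z up along the barrel.
- pad: Black rubber pad 108 by 108 mm, 4 mm thick, fixed on the floor of the empty bay (either bay). Origin: centre of its underside, 5 mm above the bench, at the bay's centre.
- packed: Another housing just like the loose one, already standing in the other bay. Leave it.
- ring: Bystander: white plastic ring fitting, 84 mm outside, 64 mm inside, 35 mm high, lying flat on the bench. Origin: centre of its underside.
- disc: Bystander: flat aluminium flange disc, 80 mm across, 12 mm thick, with a low boss 28 mm across up to 18 mm. Origin: centre of its underside.
- driver: Bystander: screwdriver about 190 mm long lying on the bench beyond the parts.
Things that resemble listed ones, but are neither listed nor needed, are in the scene too. What is shaped like the housing but turquoise is not meant.

How it is judged:
On the way:
1. the lid is open on its stop, before the housing goes in (value of joint lid above 1.68 rad and horizontal distance between housing and pad above 0.06 m), for 0.3 s.
At the end, for the whole second after the job is handed in: Lid open over 1.68 rad; the loose housing at rest in the empty bay, upright within 0.1 rad, its centre within 32 mm of the pad's and its underside less than 4 mm above the pad's top; packed housing within 25 mm, ring, disc and screwdriver within 30 mm of where they began (value of joint lid above 1.68 rad and horizontal distance between housing and pad below 0.032 m and z of housing in the frame of pad between 0 and 0.008 m and angle between housing's own z axis and vertical below 0.1 rad and linear speed of housing below 0.02 m/s and distance of packed from where it was at the start of the episode below 0.025 m and distance of each of ring, disc, driver from where it was at the start of the episode below 0.03 m); the robot touches nothing.
It fails at once if the housing is dropped into the bay (falls faster than 0.7 m/s there, a drop of over 25 mm) (horizontal distance between housing and pad below 0.05 m and z of housing in the frame of pad below 0.08 m and linear speed of housing above 0.7 m/s).
It fails at once if the packed housing is shifted over 25 mm (distance of packed from where it was at the start of the episode above 0.025 m).
It fails at once if the ring, disc or screwdriver is shifted over 30 mm (distance of any of ring, disc, driver from where it was at the start of the episode above 0.03 m).
It also fails if it takes over 64 s, if anything falls off the work surface, if the arm or the gripper's body presses on something with over 40 N, if the wrist force passes 120 N, or if a joint passes its speed limit or range.

### The arm

A 7-joint arm with a two-finger parallel gripper is mounted at the origin on the work surface. World frame = base frame: x ahead of the robot, y to its left, z up, the work surface at z = 0. Lengths are in m, angles in rad, forces in N, time in s.
With the tool pointing down it reaches from about 0.4 to 0.85 m from the base axis. Payload 4.5 kg.
Tool frame: the origin (TCP) lies where the fingers leave the gripper's body, on its centre line; the fingertips stand 73 mm ahead of it and the grasp point (between the pads) lies 54 mm ahead of it; x points along the fingers, y is the direction in which the jaws open and shut, and the axes are right-handed (so a half turn about x gives the same grasp; the last joint's range is limited). The gripper opens to 85 mm and grips with 20 to 120 N. Pads are 22 mm wide; open, the fingers measure 114 mm over their backs; the gripper's body (76 mm by 85 mm) begins 54 mm behind the grasp point. The pads swing forward as they close: fully open they stand 13 mm farther back than shut.
Start: joints at [-1.178, 0.689, -0.195, 1.565, 0.157, 0.902, -0.215], TCP at [0.219, 0.585, 0.304] pointing down, gripper open.
Joint ranges: [-3.01, 3.01], [-0.46, 2.08], [-1.47, 1.51], [0.13, 2.56], [-1, 4.14], [0.04, 2.09], [-2.66, 2.66]. Speed limits (rad/s): [2.57, 2.57, 3.14, 3.14, 3.14, 3.14, 3.14].

### API

Orientations are given as a rotation vector (axis times angle).
In Python, from workcell import manip, imaging, models gives the robot as it stands. Calls block until the motion is done:
- manip.move_to(position, orientation): joint-space move of the TCP to a pose.
- manip.move_linear(position, orientation=None, rate=0.15): straight line of the TCP; orientation=None keeps the orientation; rate is the mean speed in m/s.
- manip.move_j(angles): joint-space move.
- manip.move_gripper(opening, force=None): finger opening in m; force is the grip in N (None keeps the last); returns when the fingers have stopped.
- manip.sleep(seconds).
- manip.ik(position, orientation): joint angles nearest the present ones, or None.
- manip.read_state(): the state.
- imaging.capture(name): name is "scene" or "top" or "wrist"; returns a dict with "pixels" (384x512x3 uint8, blue, green, red), "fx", "fy", "cx", "cy" (pixels), "world_to_cam" (4x4, takes a point from world to camera coordinates). Camera axes: x right, y down, z forward; pixel columns grow to the right and rows downward; lengths in m; the calibration is good to about 2 mm. A picture is of the moment at which its call begins. There is no depth.
A pose or a line that the arm cannot do raises manip.Unreachable and nothing moves.
- manip.job_done(): hands the job in, once; it reports no verdict.
Trained networks look in a picture, given as the dict that the camera call returned (one of the last four; its "shot" number tells which), for a name from the list of things; names that differ only in an ending like _2 or _b are one class to them, and where a whole thing is asked for, a point or a joint stands for the part that bears it (a point fixed in the world has none). Each returns a list of dicts, best first, with "p" (0 to 1); they miss things now and then, are a little off and sometimes report something else, mostly with a low value. They report only what shows in the picture. A call takes as long as a camera call. They do not tell look-alikes from the thing itself.
- models.look_for(thing, picture): "box" ([left, top, right, bottom] in pixels, round what is visible of it).
- models.trace(thing, picture): "region" (384x512 bool, what is visible of it) and "box" ([left, top, right, bottom] in pixels, round what is visible of it).
The state is a dict: "time_s": time; "joint_positions": joint angles; "qd": joint speeds; "tau": joint torques, N m; "position": TCP position; "orientation": TCP orientation; "ft_force": force on the tool from outside, world axes, zero at the start; "torque": the same for the moment, N m; "width": finger opening in m.
Only numpy, scipy, OpenCV 4.12 (cv2) and the standard library are available. Lean on these libraries where they do the work, as an engineer would, in place of code of your own. Each camera call takes 0.05 s, during which the arm holds its last target. There are 200 camera calls.

## Working session

There is one attempt and no reset: what is moved stays moved. The work goes in short steps, each a Python script; the robot and the scene stay as the last script left them, time stands still between calls to the robot, and variables do not carry over. Pictures are saved under pics/ and viewed, on a budget of 10 in all, crops included, one or two more only if the job needs it, and the job is handed in when it is done.

```bash
mkdir -p pics
cat > h.py <<'E'
import numpy as np, cv2
from workcell import manip, imaging, models
from scipy.spatial.transform import Rotation as R
def proj(p,c):
    q=c["world_to_cam"]@np.append(p,1); return np.array([c["fx"]*q[0]/q[2]+c["cx"],c["fy"]*q[1]/q[2]+c["cy"]])
def ray(u,v,c,z):
    T=np.linalg.inv(c["world_to_cam"]); d=T[:3,:3]@[(u-c["cx"])/c["fx"],(v-c["cy"])/c["fy"],1]; o=T[:3,3]
    return o+d*(z-o[2])/d[2]
E
python3 - <<'E'
from h import *
ims=[]
for n in("scene","top"):
    c=imaging.capture(n); ims.append(c["pixels"].copy())
    T=np.linalg.inv(c["world_to_cam"]); print(n,c["fx"],c["cx"],c["cy"],T.round(3).tolist())
    for t in("case","lid","lid_grip","housing","pad","ring","disc","driver"):
        print(t,[(np.round(d["box"]).tolist(),round(d["p"],2)) for d in models.look_for(t,c)[:4]])
    np.savez(f"cam_{n}.npz",**{k:c[k] for k in c if k!="shot"})
cv2.imwrite("pics/scene.png",cv2.resize(ims[0],(800,600))); cv2.imwrite("pics/top.png",cv2.resize(ims[1],(800,600)))
s=manip.read_state();print(s["position"],s["orientation"],s["time_s"])
E
```

```text
scene 415.33476064323594 253.22439246770915 187.09476874225942 [[-0.316, 0.717, -0.621, 1.095], [0.949, 0.232, -0.215, 0.118], [-0.01, -0.657, -0.754, 0.747], [0.0, 0.0, 0.0, 1.0]]
case [([288.0, 166.0, 426.0, 286.0], 0.64)]
lid [([287.0, 163.0, 425.0, 266.0], 0.93)]
lid_grip [([285.0, 167.0, 428.0, 269.0], 0.93)]
housing [([196.0, 146.0, 230.0, 177.0], 0.87), ([242.0, 122.0, 269.0, 153.0], 0.85), ([212.0, 189.0, 243.0, 226.0], 0.71), ([147.0, 189.0, 187.0, 231.0], 0.61)]
pad []
ring [([145.0, 192.0, 184.0, 231.0], 0.98), ([195.0, 148.0, 232.0, 180.0], 0.24)]
disc [([154.0, 144.0, 182.0, 168.0], 0.93), ([197.0, 146.0, 226.0, 179.0], 0.25), ([141.0, 190.0, 187.0, 229.0], 0.21)]
driver [([141.0, 250.0, 192.0, 317.0], 0.79)]
top 486.685321234604 251.4803239315336 191.19048556931142 [[0.011, -0.974, 0.227, 0.278], [-1.0, -0.01, 0.005, -0.07], [-0.003, -0.227, -0.974, 1.276], [0.0, 0.0, 0.0, 1.0]]
case [([111.0, 153.0, 219.0, 225.0], 0.58)]
lid [([112.0, 160.0, 218.0, 229.0], 0.77)]
lid_grip [([111.0, 159.0, 221.0, 230.0], 0.57)]
housing [([304.0, 271.0, 332.0, 300.0], 0.87), ([264.0, 270.0, 291.0, 298.0], 0.85), ([295.0, 225.0, 320.0, 253.0], 0.82), ([262.0, 178.0, 289.0, 211.0], 0.81)]
pad [([129.0, 206.0, 158.0, 211.0], 0.57)]
ring [([306.0, 155.0, 342.0, 190.0], 0.96), ([296.0, 227.0, 320.0, 255.0], 0.39), ([112.0, 158.0, 217.0, 228.0], 0.21)]
disc [([343.0, 225.0, 369.0, 259.0], 0.92)]
driver [([288.0, 95.0, 300.0, 159.0], 0.66), ([112.0, 153.0, 221.0, 224.0], 0.29)]
[0.21945337 0.58520601 0.30389724] [ 0.28151309  1.55239997 -0.28144753] 0.9
```

View pics/scene.png

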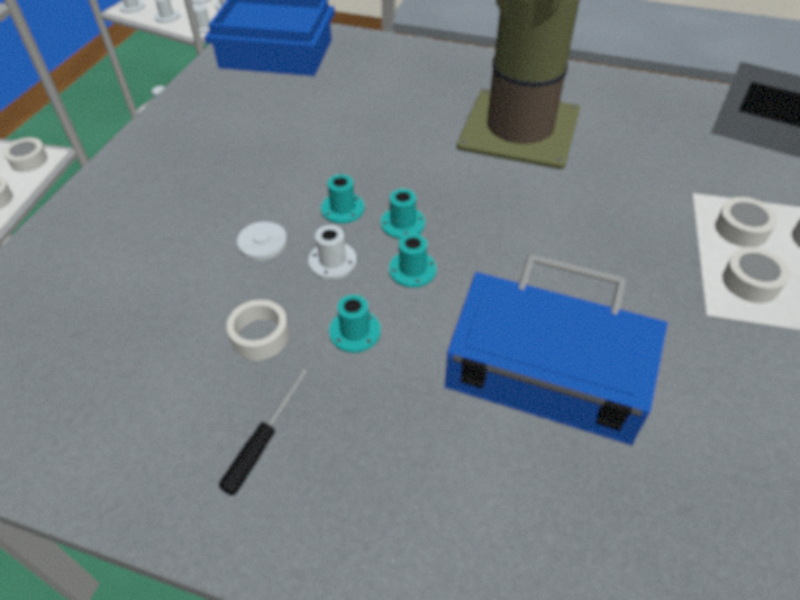

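View pics/top.png

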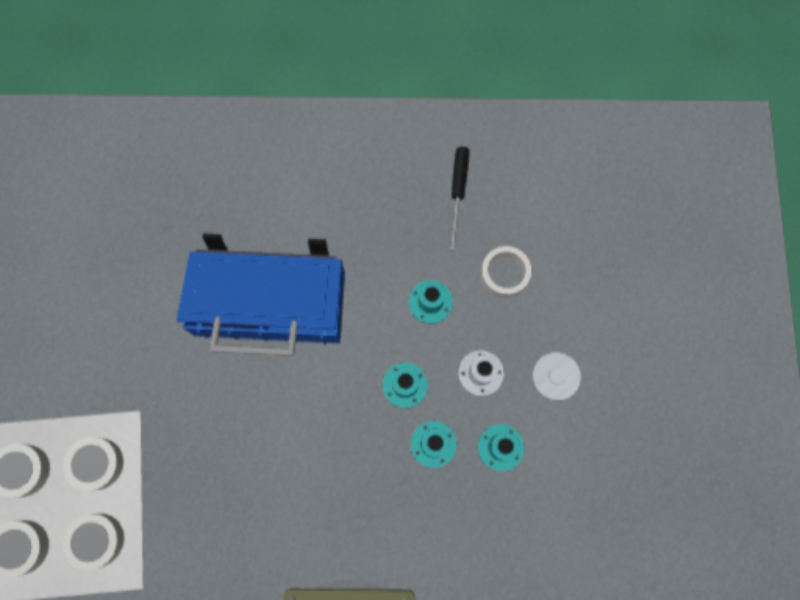

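Scene (800×600) shows the case at ~(560,355), with the bar on the robot side at (531,259)-(624,280). The only aluminium housing is at (332,250), with turquoise look-alikes around it. In the top view the bar is at (212,348)-(293,353) and the housing barrel top at (485,368). Next I fit the case pose and lid angle.

```bash
cat > fit.py <<'E'
from h import *
from scipy.optimize import least_squares
S=dict(np.load("cam_scene.npz"));T=dict(np.load("cam_top.npz"))
B=(-.167,5); # bar
L=lambda x,y,z:np.array([x,y,z])
obs=[(T,(193,252),L(0,.125,.009)),(T,(342,258),L(0,-.125,.009)),(T,(180,321),L(-.125,.125,.009)),(T,(339,333),L(-.125,-.125,.009)),
(T,(213,349),L(-.167,.06,.005)),(T,(292,353),L(-.167,-.06,.005)),
(S,(474,275),L(-.125,-.125,.009)),(S,(666,322),L(-.125,.125,.009)),(S,(654,403),L(0,.125,.009)),(S,(450,357),L(0,-.125,.009)),
(S,(531,260),L(-.167,-.06,.005)),(S,(623,280),L(-.167,.06,.005))]
def w(p,q): # hinge x,y,yaw,lid
    return np.array([p[0],p[1],.075])+R.from_euler("z",p[2]).apply(R.from_euler("y",p[3]).apply(q))
f=lambda p:np.concatenate([proj(w(p,q),c)-np.array(uv)*.64 for c,uv,q in obs])
r=least_squares(f,[.55,.15,0,0],loss="soft_l1");p=r.x
print("hinge x,y,yaw,lid",p.round(4));print(f(p).reshape(-1,2).round(1).tolist())
for z in(-.06,.06): print("bay",(w([*p[:3],0],L(-.0625,z,0))).round(4))
print("bar",w(p,L(-.167,0,.005)).round(4))
print("housing top",ray(485*.64,368*.64,T,.06).round(4),"flange",ray(482*.64,373*.64,T,.008).round(4),"scene",ray(330*.64,235*.64,S,.06).round(4))
print("start tool axes",R.from_rotvec(manip.read_state()["orientation"]).as_matrix().round(2).tolist())
E
python3 fit.py
```

```text
hinge x,y,yaw,lid [ 0.6252  0.1467 -0.0287  0.1938]
[[-2.9, -0.2], [-0.5, -0.4], [-2.3, 0.9], [-2.1, -2.8], [1.1, 0.7], [0.0, 0.1], [0.5, -2.0], [1.2, -0.9], [-0.9, 5.3], [-1.9, -2.9], [-0.8, 0.0], [-1.8, 1.3]]
bay [0.561  0.0885 0.075 ]
bay [0.5645 0.2085 0.075 ]
bar [0.4624 0.1514 0.1121]
housing top [ 0.448  -0.2125  0.06  ] flange [ 0.4469 -0.2135  0.008 ] scene [ 0.4493 -0.2099  0.06  ]
start tool axes [[0.0, 0.35, 0.94], [0.0, 0.94, -0.35], [-1.0, 0.0, -0.0]]
```

```bash
cat >> h.py <<'E'
P=[.6252,.1467,-.0287]
def bar(th): return np.array([P[0],P[1],.075])+R.from_euler("zy",[P[2],th]).apply([-.167,0,.005])
def pose(th,a,s=1,back=.054,at=None):
    x=np.array([np.cos(a),0,-np.sin(a)]); y=s*np.array([np.sin(a),0,np.cos(a)])
    M=R.from_euler("z",P[2])*R.from_matrix(np.c_[x,y,np.cross(x,y)])
    return (bar(th) if at is None else at)-back*M.as_matrix()[:,0], M.as_rotvec()
E
python3 - <<'E'
from h import *
for s in(1,-1):
  for th in(.19,.6,1.,1.4,1.78):
    o=[]
    for a in(20,30,40,50,60,70,80,90,100,110):
        q=manip.ik(*pose(th,np.radians(a),s)); q2=manip.ik(*pose(th,np.radians(a),s,.14))
        o.append((a,q is not None,q2 is not None))
    print(s,th,[f"{a}{'g' if g else '-'}{'b' if b else '-'}" for a,g,b in o])
for a in (40,60,90):
  for s in (1,-1): 
    q=manip.ik(*pose(.19 if a<90 else 1.75,np.radians(a),s)); print(a,s,None if q is None else np.round(q,2))
E
```

```text
1 0.19 ['20--', '30--', '40--', '50--', '60g-', '70gb', '80gb', '90gb', '100gb', '110gb']
1 0.6 ['20--', '30--', '40--', '50g-', '60gb', '70gb', '80gb', '90gb', '100gb', '110gb']
1 1.0 ['20--', '30--', '40g-', '50gb', '60gb', '70gb', '80gb', '90gb', '100gb', '110gb']
1 1.4 ['20g-', '30g-', '40gb', '50gb', '60gb', '70gb', '80gb', '90gb', '100gb', '110gb']
1 1.78 ['20g-', '30gb', '40gb', '50gb', '60gb', '70gb', '80gb', '90gb', '100gb', '110gb']
-1 0.19 ['20--', '30--', '40--', '50--', '60g-', '70gb', '80gb', '90gb', '100gb', '110gb']
-1 0.6 ['20--', '30--', '40--', '50g-', '60gb', '70gb', '80gb', '90gb', '100gb', '110gb']
-1 1.0 ['20--', '30--', '40g-', '50gb', '60gb', '70gb', '80gb', '90gb', '100gb', '110gb']
-1 1.4 ['20g-', '30g-', '40gb', '50gb', '60gb', '70gb', '80gb', '90gb', '100gb', '110gb']
-1 1.78 ['20gb', '30gb', '40gb', '50gb', '60gb', '70gb', '80gb', '90gb', '100gb', '110gb']
40 1 None
40 -1 None
60 1 [ 0.04  1.15 -1.26  2.5   1.89  1.46 -2.52]
60 -1 [-0.42  0.85 -0.31  2.53  2.4   0.83  0.07]
90 1 [-0.32  0.77  0.05  1.41 -0.04  0.96 -0.29]
90 -1 [ 0.08  0.87 -0.78  1.39  0.63  1.14  2.32]
```

Run:
```python
from h import *
for s in(1,-1):
    for b in(.054,.14): print(s,np.round(manip.ik(*pose(.19,np.radians(75),s,b)),2))
s=1
p,o=pose(.19,np.radians(75),s,.14); p2=p.copy();p2[2]=.32
manip.move_to(p2,o); manip.move_linear(p,o); manip.move_gripper(.03,50)
st=manip.read_state(); print(st["time_s"],np.round(st["joint_positions"],2),st["width"],np.round(manip.ik(*pose(.19,np.radians(75),s)),2))
c=imaging.capture("wrist"); im=cv2.resize(c["pixels"],(800,600))
for y in(-.06,0,.06):
    q=np.array([P[0],P[1],.075])+R.from_euler("zy",[P[2],.194]).apply([-.167,y,.005])
    u=proj(q,c)*1.5625; print(u); cv2.circle(im,tuple(int(v) for v in u),4,(0,0,255),-1)
cv2.imwrite("pics/w1.png",im); np.savez("cam_w1.npz",**{k:c[k] for k in c if k!="shot"})
```

```text
1 [ 0.18  1.07 -1.26  2.29  1.62  1.15 -2.12]
1 [-0.67  0.56  0.23  2.32  0.17  0.05 -0.69]
-1 [-0.26  0.76 -0.37  2.31  1.89  0.41  0.74]
-1 [-0.34  0.55 -0.29  2.31  1.3   0.3   1.29]
3.8917 [-0.68  0.56  0.23  2.32  0.13  0.05 -0.65] 0.030239665819737943 [-0.12  0.8  -0.61  2.3   1.76  0.57 -2.28]
[396.58736351 432.85978426]
[396.37775331 326.3349    ]
[396.12992864 200.38923908]
```

View pics/w1.png

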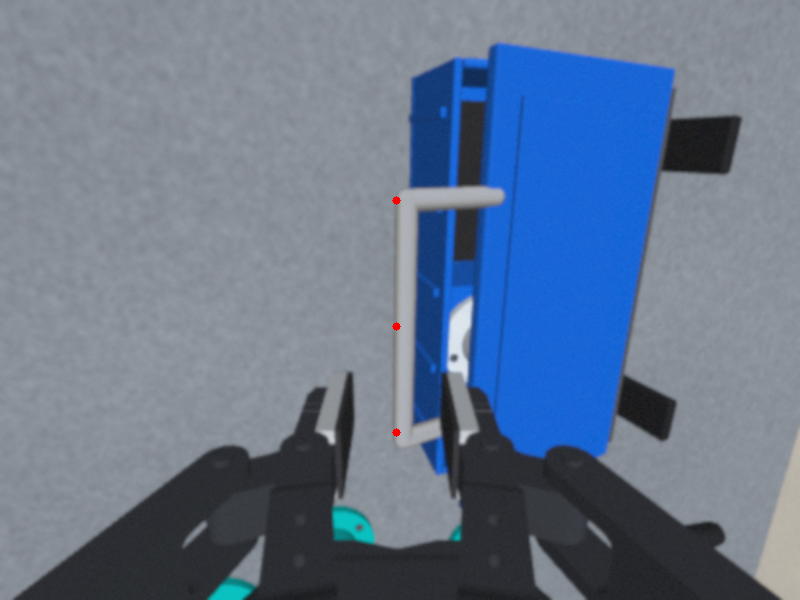

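Wrist view: the bar runs (405,195)-(403,440), about 10 px (5 mm) to +x of my prediction. The lid is ajar, the black pad shows in the +y bay and the packed white flange in the -y bay. I'll refine the fit with these points and grip using the other half-turn, where the joints change smoothly.

```bash
cat >> fit.py <<'E'
W=dict(np.load("cam_w1.npz"))
obs+=[(W,(405,194),L(-.167,.06,.005)),(W,(403,438),L(-.167,-.06,.005)),(W,(497,44),L(-.125,.125,.009)),(W,(674,70),L(0,.125,.009)),(W,(605,453),L(0,-.125,.009))]
r=least_squares(f,p,loss="soft_l1");p=r.x
print("refit",p.round(4));print(f(p).reshape(-1,2).round(1).tolist());print(w(p,L(-.167,0,.005)))
E
python3 fit.py | tail -3
python3 - <<'E'
from h import *
st=manip.read_state();p=st["position"].copy();o=st["orientation"]
a=np.radians(75)
p1,o1=pose(.19,a,-1,.14)
manip.move_linear([p[0],p[1],p[2]+.06],o)
manip.move_to([p1[0],p1[1],p1[2]+.06],o1)
st=manip.read_state(); print(st["time_s"],np.round(st["joint_positions"],2))
for b in(.14,.1,.054): print(np.round(manip.ik(*pose(.19,a,-1,b)),2))
E
```

```text
refit [ 0.6255  0.1452 -0.0368  0.2237]
[[-2.3, -0.8], [0.0, -0.2], [-2.4, -0.3], [-2.0, -3.2], [0.7, -0.5], [-0.2, -0.7], [0.4, -3.2], [1.4, -1.2], [-1.8, 5.7], [-2.6, -3.3], [-0.6, -1.3], [-1.4, 0.4], [-0.8, 5.2], [-1.5, -0.1], [-0.0, -0.7], [2.2, -1.3], [1.7, 1.3]]
[0.46385305 0.15120274 0.11692371]
6.2167 [-1.06  0.56  0.86  2.26 -0.96  0.39 -2.62]
[ 0.2   0.82 -1.25  2.28  1.39  0.99  1.15]
[-0.51  0.64 -0.    2.32  1.91  0.14  0.7 ]
[-0.37  0.75 -0.2   2.32  2.06  0.3   0.56]
```

```bash
sed -i 's/^P=.*/P=[.6262,.1452,-.0368]/' h.py
python3 - <<'E'
from h import *
a=np.radians(75); th=.22
st=manip.read_state();p=st["position"]
manip.move_linear([p[0],p[1],.36])
manip.move_j([-0.34,.55,-.29,2.31,1.3,.3,1.29]) 
st=manip.read_state(); print(st["time_s"],st["position"],np.round(st["joint_positions"],2))
p1,o1=pose(th,a,-1,.11); print(p1)
manip.move_gripper(.024,50)
manip.move_to(p1,o1)
st=manip.read_state(); print(st["time_s"],np.round(st["joint_positions"],2),st["width"])
print(np.round(manip.ik(*pose(th,a,-1,.054)),2))
c=imaging.capture("wrist"); cv2.imwrite("pics/w2.png",c["pixels"])
E
```

```text
10.0 [0.42195532 0.15535027 0.24506257] [-0.34  0.55 -0.29  2.31  1.3   0.3   1.29]
[0.4359758  0.15239168 0.222551  ]
10.55 [-0.37  0.61 -0.22  2.31  1.51  0.27  1.09] 0.024281198941752197
[-0.36  0.74 -0.21  2.31  1.98  0.3   0.64]
```

View pics/w2.png

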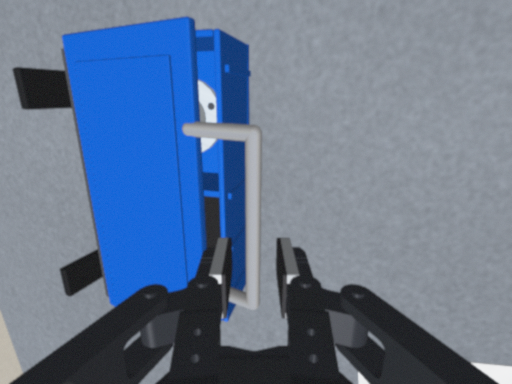

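Wrist view: the bar (column 253) sits centred between the fingers (225–283), and the left finger clears the lid edge. I'll go down, grip and swing the lid.

Run:
```python
from h import *
manip.move_linear(*pose(.22,np.radians(75),-1,.054),rate=.08)
s=manip.read_state();print("down",s["ft_force"].round(1))
manip.move_gripper(0,50); s=manip.read_state();print(s["width"],s["ft_force"].round(1),s["time_s"])
if 0.007<s["width"]<.015:
  for th in np.linspace(.35,1.1,7):
    a=np.radians(75+10*(th-.22)/1.53)
    manip.move_linear(*pose(th,a,-1),rate=.12)
    s=manip.read_state();print(round(th,2),round(s["width"],4),s["ft_force"].round(1),round(s["time_s"],2))
    if np.linalg.norm(s["ft_force"])>60: break
```

```text
down [0.3 0.6 0.1]
0.008466817494042982 [-0.4 -0.2  0.8] 11.7333
0.35 0.008 [-1.8 -0.6  0.3] 12.08
0.48 0.0081 [-2.  -1.5  0.9] 12.67
0.6 0.0081 [-3.8 -1.8  1.7] 13.0
0.73 0.0084 [-6.6 -1.4  4.6] 13.32
0.85 0.008 [-6.9 -3.   9.6] 13.66
0.98 0.0082 [-4.2 -4.5  7.9] 13.99
1.1 0.0082 [-2.1 -5.   5.2] 14.32
```

Run:
```python
from h import *
for th in [1.22,1.35,1.48,1.6,1.68,1.72,1.75,1.78,1.81]:
    a=np.radians(75+10*(min(th,1.75)-.22)/1.53)
    manip.move_linear(*pose(th,a,-1),rate=.12 if th<1.65 else .05)
    s=manip.read_state();print(round(th,2),round(s["width"],4),s["ft_force"].round(1),round(s["time_s"],2))
    if np.linalg.norm(s["ft_force"])>30: break
c=imaging.capture("scene"); cv2.imwrite("pics/s2.png",c["pixels"][60:330,150:512])
```

```text
1.22 0.0081 [-3.5 -6.3  8.5] 14.65
1.35 0.0081 [-1.  -6.8  4.3] 14.98
1.48 0.0079 [-1.5 -7.7  3.2] 15.32
1.6 0.008 [ 0.3 -8.1 -0.3] 15.64
1.68 0.008 [-0.9 -8.8  0.8] 16.07
1.72 0.0083 [ 0.5 -8.1 -0.1] 16.36
1.75 0.0081 [-4.6 -9.5  3.4] 16.61
1.78 0.0081 [-19.8 -12.1  17.9] 16.86
1.81 0.0084 [-33.5 -14.5  31.5] 17.11
```

View pics/s2.png

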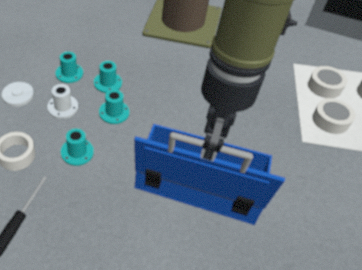

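Stop contact is clear: the force builds past 1.75. I'll release, retreat, look again and go above the housing.

```bash
cat >> h.py <<'E'
def down(yaw,s=1):
    y=s*np.array([-np.sin(yaw),np.cos(yaw),0]); x=np.array([0,0,-1.]); return R.from_matrix(np.c_[x,y,np.cross(x,y)]).as_rotvec()
E
python3 - <<'E'
from h import *
a=np.radians(85)
manip.move_linear(*pose(1.76,a,-1),rate=.05)
manip.move_gripper(.03)
manip.move_linear(*pose(1.76,a,-1,.135),rate=.15)
h=np.array([.4485,-.212])
best=None
for yaw in np.radians([-90,-60,-30,0,30,60,90]):
  for s in(1,-1):
    q=manip.ik([*h,.045+.054+.12],down(yaw,s)); 
    if q is not None:
        d=np.abs(q-manip.read_state()["joint_positions"]).max()
        if best is None or d<best[0]: best=(d,yaw,s,q)
print(best)
manip.move_to([*h,.045+.054+.12],down(best[1],best[2])); manip.move_gripper(.085)
s=manip.read_state();print(s["time_s"],s["ft_force"].round(1),np.round(s["joint_positions"],2))
w=imaging.capture("wrist");t=imaging.capture("top")
np.savez("cam_t2.npz",**{k:t[k] for k in t if k!="shot"})
for d in models.look_for("housing",w)[:3]: print(np.round(d["box"]),d["p"])
print("pred top",proj([*h,.06],w),"flange",proj([*h,.008],w))
for d in models.look_for("pad",t)[:3]: print("pad",np.round(d["box"]),d["p"])
H=np.array([P[0],P[1],0]); b=H+R.from_euler("z",P[2]).apply([-.0625,.06,.009]); print("bay",b)
I=cv2.resize(t["pixels"][120:270,70:270],(800,600),interpolation=cv2.INTER_CUBIC)
for dx,dy in((0,0),(.054,.054),(.054,-.054),(-.054,.054),(-.054,-.054)):
    u=(proj(b+R.from_euler("z",P[2]).apply([dx,dy,0]),t)-[70,120])*4; cv2.circle(I,tuple(int(v) for v in u),4,(0,0,255),-1)
cv2.imwrite("pics/w3.png",w["pixels"]);cv2.imwrite("pics/t3.png",I)
E
```

```text
(np.float64(0.629959972270657), np.float64(0.5235987755982988), 1, array([ 0.59336199,  0.68234938, -0.39378531,  2.02443976,  0.50049466,
        0.5284906 ,  1.9345641 ]))
20.725 [-0.3  0.1  0. ] [ 0.59  0.68 -0.39  2.02  0.5   0.53  1.93]
[247.   0. 341.  89.] 0.95
[333. 186. 420. 268.] 0.92
[350.  68. 456. 155.] 0.9
pred top [253.03662849 198.05661951] flange [253.17869685 180.41137946]
pad [290.  93. 299. 158.] 0.75
pad [129. 172. 168. 210.] 0.67
bay [0.56594982 0.20745886 0.009     ]
```

View pics/w3.png

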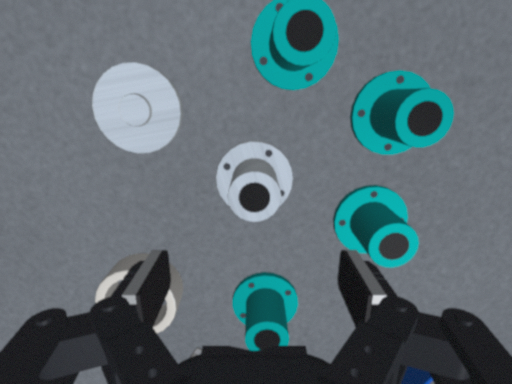

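View pics/t3.png

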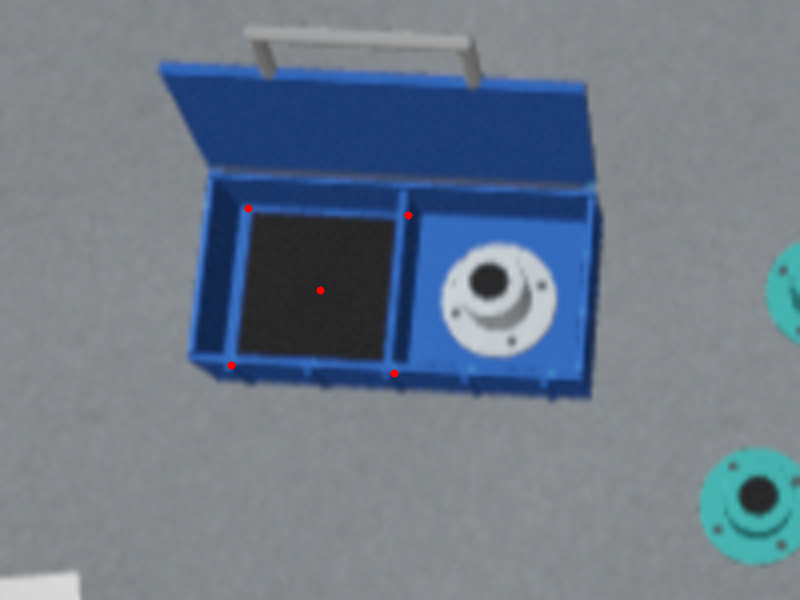

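The wrist view confirms the housing: predicted barrel top (253,198), seen (254,196). In the top crop the lid is open, the pad bay is at (317,287) and the packed housing is in the other bay. From the visible pad edges the bay centre shifts about 2.5 mm, to (0.5635, 0.205). Now the pick.

Run:
```python
from h import *
h=[.4485,-.2125]; o=down(np.radians(30),1)
manip.move_linear([*h,.099],o,rate=.12)
print(manip.read_state()["ft_force"].round(1))
manip.move_gripper(0,60); s=manip.read_state();print("w",s["width"],s["ft_force"].round(1))
if .035<s["width"]<.05:
    manip.move_linear([*h,.27],o,rate=.15)
    s=manip.read_state();print("lifted",s["width"],s["ft_force"].round(1),s["time_s"])
    o2=down(P[2],1)
    manip.move_linear([.5635,.205,.27],o2,rate=.2)
    s=manip.read_state();print(s["width"],s["ft_force"].round(1),s["time_s"],np.round(s["joint_positions"],2))
    w=imaging.capture("wrist"); cv2.imwrite("pics/w4.png",w["pixels"])
    b=np.array([.5635,.205,.009])
    for z in (0,.066): print(proj(b+[0,0,z],w))
```

```text
[ 0.1 -0.3 -0.4]
w 0.042538874405200586 [-1.1 -0.2  5.9]
lifted 0.042877544626508064 [-0.   0.5 -3.8] 23.8333
0.042560541772311146 [ 0.6 -0.1 -4.1] 26.15 [-0.29  0.7  -0.24  1.68  0.22  0.79  0.91]
[254.14524106 168.67701218]
[254.17996702 185.63573968]
```

View pics/w4.png

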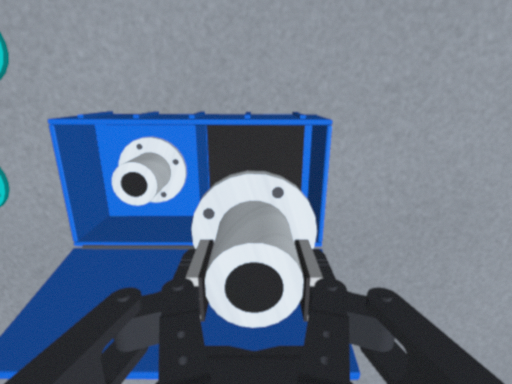

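Wrist view: the housing is held upright, and the pad spans columns 208–303 (centre 255 against 254 predicted), so it's aligned. Lowering with a force check.

Run:
```python
from h import *
xy=[.5635,.205]
manip.move_linear([*xy,.125],rate=.12)
f0=manip.read_state()["ft_force"]; print(f0.round(1))
z=.116
while z>.103:
    manip.move_linear([*xy,z],rate=.03); f=manip.read_state()["ft_force"]; print(round(z,4),(f-f0).round(1))
    if f[2]-f0[2]>3: break
    z-=.0015
manip.move_gripper(.062); s=manip.read_state();print(s["width"],s["ft_force"].round(1),s["time_s"])
manip.move_linear([*xy,.28],rate=.15)
s=manip.read_state();print(s["ft_force"].round(1),s["time_s"])
w=imaging.capture("wrist"); cv2.imwrite("pics/w5.png",w["pixels"])
b=np.array([*xy,.009])
print(proj(b+[0,0,.008],w),proj(b+[0,0,.06],w))
manip.move_to([.42,.0,.34],down(P[2],1))
t=imaging.capture("top"); cv2.imwrite("pics/t5.png",cv2.resize(t["pixels"][80:320,60:400],(800,565)))
for n in("ring","disc","driver"):
    T=dict(np.load("cam_top.npz")); d=models.look_for(n,t)[:1]; print(n,[np.round(x["box"]) for x in d])
s=manip.read_state();print(s["ft_force"].round(1),s["time_s"])
```

```text
[ 0.1  0.1 -2.8]
0.116 [ 0.6 -0.5 -1.3]
0.1145 [ 0.1  0.6 -1.8]
0.113 [-0.5  0.  -0.5]
0.1115 [-0.1 -1.6 -1.3]
0.11 [ 0.3  0.  -1.3]
0.1085 [-0.1 -0.5  2. ]
0.107 [-2.7 -1.5 14.4]
0.061923071880474315 [ 0.2 -0.9 -0.7] 29.8333
[ 0.5 -0.7 -0.3] 31.1333
[253.36510026 169.18802649] [253.26096265 181.89309002]
ring [array([290.,  94., 299., 131.])]
disc [array([341., 226., 370., 259.])]
driver [array([287.,  91., 301., 158.])]
[ 0.1  0.2 -0.8] 32.3917
```

View pics/w5.png

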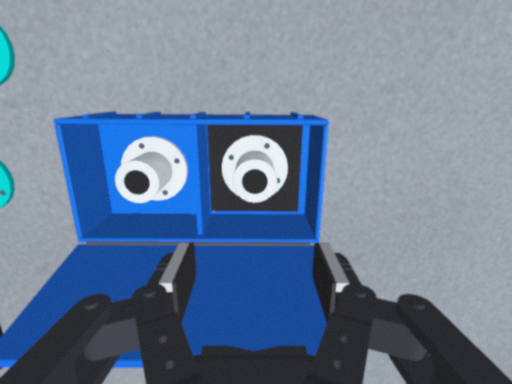

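View pics/t5.png

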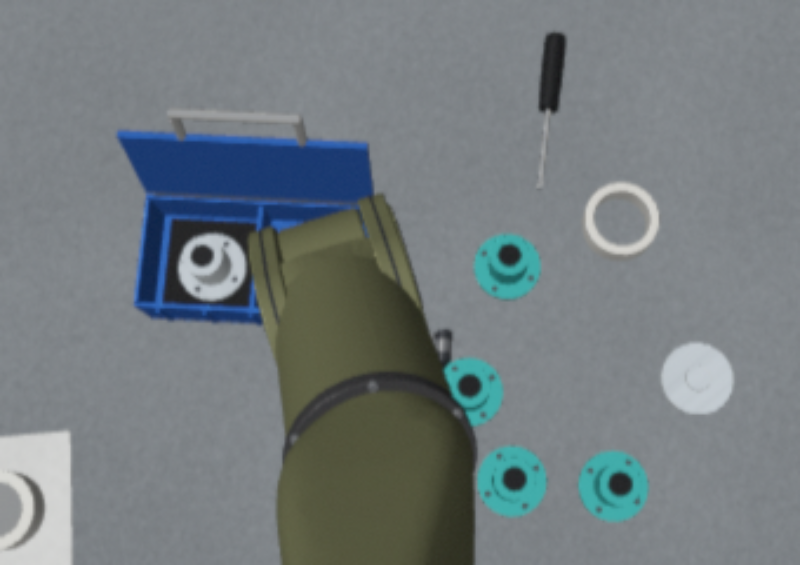

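Both views show the housing standing centred on the pad, the packed one untouched, and the ring, disc and screwdriver where they were. One numeric check of the lid angle against the bar pixels, then I hand in.

Run:
```python
from h import *
T=dict(np.load("cam_t2.npz"))
for th in(1.6,1.68,1.75):
    print(th,[proj(np.array([P[0],P[1],.075])+R.from_euler("zy",[P[2],th]).apply([-.167,y,.005]),T).round(1) for y in(.06,-.06)])
print("seen",np.array([170,116])/2.353+[60,80],np.array([300,120])/2.353+[60,80])
s=manip.read_state();print(s["ft_force"].round(1),s["time_s"],s["width"])
manip.job_done()
```

```text
1.6 [array([129.2, 139.1]), array([182.4, 138.9])]
1.68 [array([129.8, 133.8]), array([182.7, 133.4])]
1.75 [array([130.3, 129.3]), array([183.1, 128.8])]
seen [132.2481938  129.29876753] [187.49681258 130.99872503]
[ 0.1  0.2 -0.8] 32.3917 0.06223094555903668
the job is handed in; nothing more can be done
```

I opened the lid onto its stop and set the aluminium housing upright on the pad in the empty +y bay. I then released it, backed the arm clear and handed the job in at about 32 s. No verdict is reported on hand-in.

**Lid:** I felt the stop as the force built up past 1.75 rad. In the last top view the grip bar sits within about 2 pixels in row of where it should be at 1.75 rad. That puts the lid at roughly 1.72–1.75 rad. The columns are 2–4 pixels off, most likely from a small error in my estimate of the case's position along y.

**Housing:** I lowered it in 1.5 mm steps until it touched, with about 14 N at contact, so it was not dropped. The wrist view then shows it standing upright and centred on the pad.

**Everything else:**
- The packed housing was still in place in the wrist view after the release; the arm hid it in the final top view.
- The disc and screwdriver boxes match their starting positions to within about 4 pixels.
- The detector failed on the ring and reported the screwdriver instead. I checked the ring by eye in the top view, and it had not moved.
- At the end the gripper was empty and touching nothing, with less than 1 N on the wrist.

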